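# Clamp the clay block and hold the gauge on its red spot

## Robot

A 6-joint arm with a two-finger parallel gripper is mounted at the origin on a cart in front of the work surface, level with it; the furniture and walls round the work are solid. World frame = base frame: x ahead of the robot, y to its left, z up, the work surface at z = 0. Lengths are in mm, angles in degrees, forces in N, time in s.
With the tool pointing down it reaches from about 300 to 775 mm from the base axis. Payload 14.6 kg.
Tool frame: the origin (TCP) lies at the very end of the fingers, on their centre line; the grasp point (between the pads) lies 19 mm behind it (r.pinch_z is the distance from the TCP to the grasp point, in mm); z points along the fingers, y is the line along which they close (so a half turn about z gives the same grasp; the last joint's range is limited). The gripper opens to 85 mm and grips with 20 to 120 N. Pads are 22 mm wide; open, the fingers measure 114 mm over their backs; the gripper's body (76 mm by 85 mm) begins 54 mm behind the grasp point. The pads swing forward as they close: fully open they stand 13 mm farther back than shut.
Start: joints at [62.132, 17.183, 87.147, -0, 75.671, -3.816], TCP at [224.164, 502.235, 231.281] pointing down, gripper open.
Joint ranges: [-173.82, 173.82], [-45.26, 126.66], [13.44, 144.39], [-59.66, 239.66], [0, 175.72], [-146.38, 146.38]. Speed limits (degrees/s): [127.2, 127.2, 147.25, 180, 180, 180].

## Interface

Orientations are given as a 3x3 rotation matrix whose columns are the frame's x, y, z axes.
In Python, from rig import monitor, read_camera, r gives the robot as it stands. The module is installed in compiled form; this text tells all that it offers.
- The arm moves only by the tool carry_out, never from a script. Its argument "moves" is a list that holds one entry, the list of rows, each a list of 7 numbers: the opening, from 0 (shut) to 1 (fully open), then the shift along the tool's x, y, z in m, then the turn, a rotation vector about the tool's x, y, z in rad. In form: [[[claw, tx, ty, tz, rx, ry, rz], ...]]. A call has 1 to 10 rows; each row shifts and turns the commanded pose from where the row before left it, along the tool's axes as they then stand; what a row does not reach is not made up. A row lasts 1/12 s, in which the tool goes at most 41.7 mm and 7.16 degrees, less where a joint would pass 70% of its speed; a pose out of reach is approached as far as the arm can. A call is refused whole if a number of a shift passes 0.0417 or a number of a turn 0.125, either way. A call with a gripper value outside its range is refused whole. The fingers move at their own pace and stop on an object; "newtons" is the grip in N (left out, the last holds). Time passes only in rows, so rows that do not move let the fingers close. It gives the time, the measured TCP pose, the force, the opening and the grip force at its end, in the units of the state.
- monitor.get_obs(): the state, without advancing time (a new reading comes with each control period).
- read_camera(name): name is "scene" or "top"; returns a dict with "color" (384x512x3 uint8, blue, green, red), "intrinsics" (3x3 intrinsics, pixels), "dist_coeffs" ([k1, k2, p1, p2, k3] as OpenCV has them; the pictures are not rectified), "position" and "attitude" of the camera in the world. Camera axes: x right, y down, z forward; pixel columns grow to the right and rows downward; lengths in mm; the calibration is good to about 2 mm. A picture is of the moment at which its call begins. There is no depth.
- r.close_job(): hands the job in; it is judged then, once.
The state is a dict: "t": time; "qpos": joint angles; "qvel": joint speeds; "effort": joint torques, N m; "ee_pos": TCP position; "tcp_rot": TCP orientation; "ft_force": force on the tool from outside, world axes, zero at the start; "moment": the same for the moment, N m; "opening": finger opening in mm; "finger_force": force on a finger pad.
Only numpy, scipy, OpenCV 4.12 (cv2) and the standard library are available. Lean on these libraries where they do the work, as an engineer would, in place of code of your own. Each camera call takes 0.05 s, during which the arm holds its last target. There are 200 camera calls.

## Task

First swing the vise lever by its red knob, counter-clockwise from above, all the way to its stop so that the jaw clamps the clay block. Then lift the yellow spring-tip gauge out of its stand and press it upright on the red spot of the block, lightly, so that its sprung tip goes about half-way in. Finish holding it there: do not let go of the gauge, and leave the sherds, clamps and tape lying around undisturbed.

Things in the scene. Friction and masses are not known exactly. Their poses are not given: they have to be found in the camera images.
- vise_lever (a joint): The vise's cam lever, hinged about a vertical pivot: 0 = fully open, 1.4 = end stop, jaw closed (rad, grows counter-clockwise seen from above). It starts between 0 and 0.25, turns with about 0.22 N m of friction (2.6 N at the knob, up to about 5 N in all as the jaw bites) and stays where it is left, also under clamping load. The jaw slides up to 22 mm and its sprung rubber pad is pressed onto the block by about 9 N when the lever is at its stop.
- lever_knob (a point): Centre of the red upright knob at the lever's end, half-way up where it is gripped: a vertical round knob 20 mm in diameter and 42 mm tall (top 23 mm above this point), which sits on a 12 mm round bar whose top is 26 mm below this point. Its x axis points along the lever, outward from the pivot; z up. The knob does not spin on the lever.
- lever_pivot (a point): Point on the lever's vertical pivot axis, at the height of the knob's centre; the knob's centre circles it at a radius of 85 mm. Axes are those of the vise: at joint value q the lever points from here at the angle -2.271 + q about z from this frame's x axis (at 0 towards its -x -y, at the stop towards its +x -y); the moving jaw closes towards +y.
- jaw_pad: Black rubber pad on the vise's moving jaw, 106 x 6 x 22 mm, sprung by up to 4.5 mm; its axes are those of the vise, its origin lies on the desk in the middle of the vise when the jaw is open and travels with the jaw to +y.
- clay_block: Loose fired-clay test block, 90 (x) x 60 (y) x 36 (z) mm, orange-brown, lying between the jaws on the vise's bed 30 mm above the desk; its top stands 10 mm above the fixed jaw and 9.5 mm above the moving one. Origin: centre of its underside. Clamping slides it up to 9 mm across and squares it to the jaws.
- red_spot (a point): Centre of the red painted spot, 14 mm in diameter, on the block's level top face, 22 mm from the top's centre along the block's +x. (A blue spot lies 22 mm the other way; it is not the one wanted.)
- gauge_grip (a point): Centre of the gauge's yellow grip, a square bar 24 x 24 mm and 50 mm tall (plus a 5 mm round black cap on top, 28 mm above this point); x and y axes are square to its flat sides, z points up along the gauge. Below the grip, 27 mm under this point, is a steel collar 36 mm in diameter and 6 mm thick that rests on the stand; below the collar a nose 18 mm in diameter and 50 mm long, then the tip. Gauge mass about 150 g.
- gauge_tip (a point): Lower end of the gauge's steel sprung tip (8 mm round pin, rounded end), 99 mm under gauge_grip when free; it moves up with the pin. The free pin stands 16 mm out of the nose.
- gauge_plunger (a joint): Travel of the gauge's sprung tip into the nose: 0 = free, 0.010 m = fully in. It takes 1 N to start it and 0.5 N per mm more, so 3.5 N half-way and 6 N fully in.
- gauge_stand: Grey stand block, 70 x 70 mm and 85 mm high (two dark steel feet strips, 90 mm long along y and 8 mm high, at its -x and +x sides), fixed to the desk; origin: centre of its underside. The gauge hangs upright in its round 27 mm through hole by its collar and must be lifted 66 mm straight up to come free.
- gauge: The whole gauge; origin: on its axis at the underside of its collar, 33 mm under gauge_grip; axes as gauge_grip.
- sherd_f1: Loose brown-grey sherd, 164 x 120 x 38 mm, lying at the right. Bystander, leave alone.
- sherd_b2: Loose pale sherd, 96 x 84 x 17 mm, behind the stand. Bystander, leave alone.
- masking_tape: Roll of masking tape, 107 x 107 x 24 mm, lying at the left. Bystander, leave alone.
- clamp_far_b: Black spring clamp with blue pads, 144 x 104 x 26 mm, lying at the left. Bystander, leave alone.
There are look-alikes about, which are no part of the job. There is more than one size of the gauge; the one meant has the size given above. What is shaped like the clay_block but turquoise is not meant.

How it is judged (in metres and radians):
On the way, in this order (a step that is already met when the one before it is completed fails the run):
1. the lever is at its stop and the pad clamps the block, before the gauge is drawn (value of joint vise_lever above 1.28 rad and contact force between jaw_pad and clay_block above 2 N and z of gauge in the frame of gauge_stand below 0.105 m), for 0.2 s.
2. the gauge is lifted out of its stand by the gripper (z of gauge in the frame of gauge_stand above 0.15 m and contact force between the fingers and gauge above 1 N), for 0.1 s.
At the end, for the whole second after the job is handed in: Lever within 0.12 rad of its stop with the pad pressing the block by more than 2 N; the gripper still holds the gauge, upright within 7 degrees and still, its tip within 7 mm of the red spot's centre, in contact with the block and pushed in by 2 to 8 mm (half-way is 5) (value of joint vise_lever above 1.28 rad and contact force between jaw_pad and clay_block above 2 N and horizontal distance between gauge_tip and red_spot below 0.007 m and contact force between gauge and clay_block above 1 N and value of joint gauge_plunger between 0.002 and 0.008 m and angle between gauge's own z axis and vertical below 0.12 rad and contact force between the fingers and gauge above 1 N and linear speed of gauge below 0.02 m/s); the arm keeps its last pose, push and grip.
It fails at once if the gauge is pressed hard on the block (over 15 N) (contact force between gauge and clay_block above 15 N).
It fails at once if sherd_f1 is disturbed (moved over 30 mm) (distance of sherd_f1 from where it was at the start of the episode above 0.03 m).
It fails at once if sherd_b2 is disturbed (moved over 30 mm) (distance of sherd_b2 from where it was at the start of the episode above 0.03 m).
It fails at once if masking_tape is disturbed (moved over 30 mm) (distance of masking_tape from where it was at the start of the episode above 0.03 m).
It fails at once if clamp_far_b is disturbed (moved over 30 mm) (distance of clamp_far_b from where it was at the start of the episode above 0.03 m).
It also fails if it takes over 59 s, if anything falls off the work surface, if the arm or the gripper's body presses on something with over 40 N, if the wrist force passes 120 N, or if a joint passes its speed limit or range.

## Working session

There is one attempt and no reset: what is moved stays moved. The work goes in short steps, Python scripts to look and compute and a tool call to move; the robot and the scene stay as the last step left them, time stands still between calls to the robot, and variables do not carry over. Pictures are saved under pics/ and viewed, at most 10 in all, crops included, and the job is handed in when it is done.

Besides the shell and the picture viewer there is one more tool, called after "Request:" as a command line: name --argument value ..., lists and objects as JSON in quotes. carry_out: Moves the arm, as the interface text tells. Its arguments: {"type":"object","properties":{"moves":{"type":"array","items":{"type":"array","items":{"type":"array","items":{"type":"number"}}}},"newtons":{"type":"number"}},"required":["moves"]}

```bash
mkdir -p pics; python3 - <<'E'
from rig import monitor, read_camera, r
import cv2,numpy as np
for n in("scene","top"):
    c=read_camera(n);cv2.imwrite(f"pics/{n}0.png",c["color"]);print(n,c["intrinsics"],c["dist_coeffs"],c["position"],c["attitude"])
print(monitor.get_obs(),r.pinch_z)
E
```

```text
scene [[376.78539026   0.         252.74243927]
 [  0.         376.78539026 197.58621992]
 [  0.           0.           1.        ]] [-0.00017611  0.          0.          0.          0.        ] [ -63.41203897 1161.44220307  881.61361953] [[-0.87812602 -0.25665869  0.40375861]
 [-0.47842799  0.47313006 -0.73976658]
 [-0.00116282 -0.84277771 -0.53826052]]
top [[405.47362725   0.         250.41533112]
 [  0.         405.47362725 200.99481065]
 [  0.           0.           1.        ]] [-0.07031209  0.          0.          0.          0.        ] [ 237.14636064   63.05421194 1466.55193382] [[ 6.50471603e-04 -9.75828858e-01  2.18535163e-01]
 [-9.99976438e-01  8.58690442e-04  6.81076293e-03]
 [-6.83379306e-03 -2.18534444e-01 -9.75805306e-01]]
{'t': 0.1, 'qpos': array([ 6.21300777e+01,  1.72108408e+01,  8.71761377e+01,  3.99928130e-04,
        7.56678041e+01, -3.81474132e+00]), 'qvel': array([ 0.02194674, -0.15063358, -0.09801829,  0.01551328,  0.10915528,
       -0.12650321]), 'effort': array([ 1.09517772e-03, -5.44380891e+01, -3.62366295e+01, -1.03220627e-04,
        3.07423652e-03, -2.54030959e-05]), 'ee_pos': array([224.08883276, 502.06598298, 230.7978748 ]), 'tcp_rot': array([[-9.13152589e-01,  4.07617645e-01, -4.52940137e-04],
       [ 4.07617890e-01,  9.13152203e-01, -8.42075081e-04],
       [ 7.03586233e-05, -9.53569543e-04, -9.99999543e-01]]), 'ft_force': array([-0.04926908, -0.17993317,  0.04281561]), 'moment': array([-0.0277253 ,  0.00167742, -0.01538807]), 'finger_force': 0.0, 'opening': 85.40367829855104} 18.700000000000003
```

View pics/scene0.png

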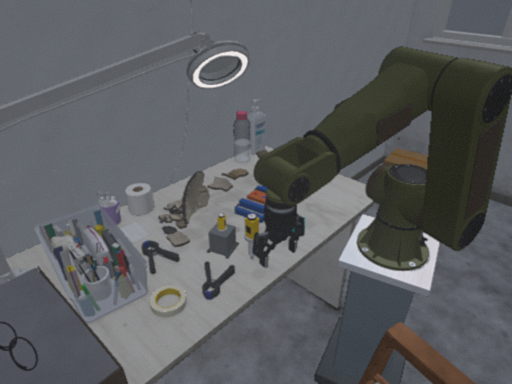

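View pics/top0.png

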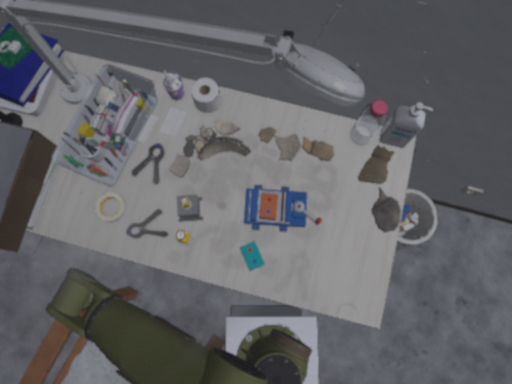

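Top view: the vise is at (275,207), with its red knob at (318,221). The stand with a gauge is at (188,207), and a second yellow thing is at (182,237). The turquoise decoy is at (252,256). I'll take a close crop of both views next.

```bash
python3 - <<'E'
import cv2,numpy as np
t=cv2.imread("pics/top0.png");s=cv2.imread("pics/scene0.png")
a=cv2.resize(t[175:275,165:335],(790,465),interpolation=cv2.INTER_CUBIC)
cv2.imwrite("pics/c1.png",a)
b=cv2.resize(s[170:300,190:320],(600,600),interpolation=cv2.INTER_CUBIC)
cv2.imwrite("pics/c2.png",b)
E
```

```text
(no output)
```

View pics/c1.png

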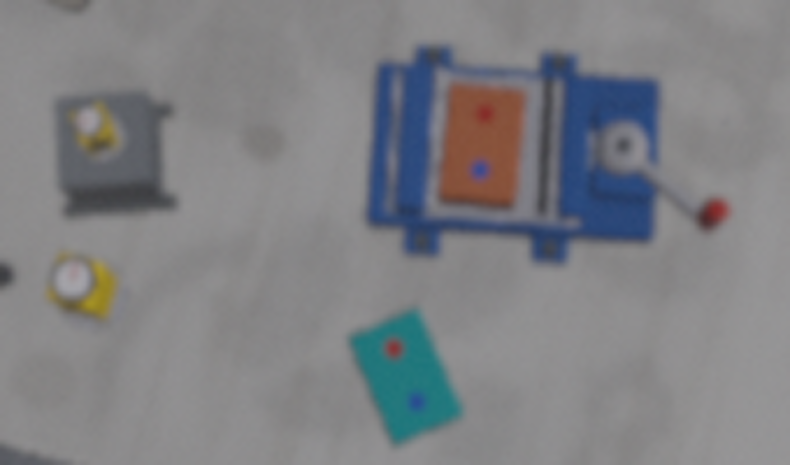

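View pics/c2.png

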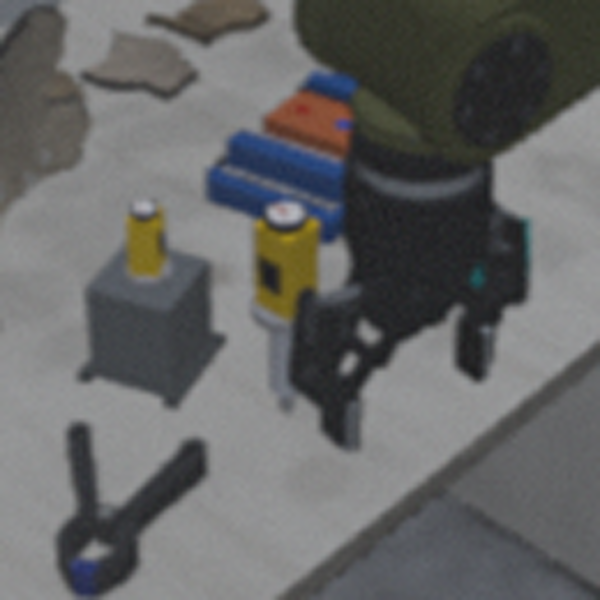

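The crops show one gauge in the grey stand at top (186,202) / scene (222,215), and it is the slim one. The fatter yellow gauge at top (181,235) / scene (252,227) is the larger look-alike standing free. The orange block has its red spot at top ~(269,199), and the turquoise block at (252,256) is the decoy. The arm hides the knob in the scene view, so I'll measure what I can from here.

```bash
cat > h.py <<'E'
import cv2,numpy as np,json
from rig import monitor, read_camera, r
def ray(c,p):
    u=cv2.undistortPoints(np.array([[p]],float),c["intrinsics"],np.array(c["dist_coeffs"]))[0,0]
    d=np.array(c["attitude"])@[u[0],u[1],1]; return np.array(c["position"]),d/np.linalg.norm(d)
def plane(c,p,z):
    o,d=ray(c,p); return o+d*(z-o[2])/d[2]
def tri(a,pa,b,pb):
    o1,d1=ray(a,pa);o2,d2=ray(b,pb)
    s=np.linalg.lstsq(np.c_[d1,-d2],o2-o1,rcond=None)[0]
    A,B=o1+s[0]*d1,o2+s[1]*d2; return (A+B)/2,np.linalg.norm(A-B)
def proj(c,P):
    R=np.array(c["attitude"]).T
    return cv2.projectPoints(np.array([P],float),cv2.Rodrigues(R)[0],-R@np.array(c["position"]),c["intrinsics"],np.array(c["dist_coeffs"]))[0][0,0]
def blobs(c,lo,hi,box,amin=6):
    "hsv blobs in box x0,y0,x1,y1 : centroid, area, minAreaRect"
    x0,y0,x1,y1=box; h=cv2.cvtColor(c["color"],cv2.COLOR_BGR2HSV)
    h[...,0]=(h[...,0].astype(int)+20)%180   # hue +20: red ~20
    m=cv2.inRange(h,np.array(lo),np.array(hi)); k=np.zeros_like(m);k[y0:y1,x0:x1]=m[y0:y1,x0:x1]
    n,l,s,cc=cv2.connectedComponentsWithStats(k)
    return [(cc[i].round(2),int(s[i,4]),s[i,:4].tolist()) for i in range(1,n) if s[i,4]>=amin]
RED=((12,140,60),(25,255,255));YEL=((40,120,60),(55,255,255));ORA=((23,90,60),(38,255,255));BLU=((122,120,50),(160,255,255))
E
python3 - <<'E'
from h import *
t=read_camera("top");s=read_camera("scene")
for n,m in(("RED",RED),("YEL",YEL),("ORA",ORA),("BLU",BLU)):
    print(n,"top",blobs(t,*m,(165,175,335,275)));print(n,"scene",blobs(s,*m,(190,170,320,300)))
E
```

```text
RED top [(array([269., 199.]), 9, [268, 198, 3, 3]), (array([318.5, 220. ]), 8, [317, 219, 4, 3])]
RED scene []
YEL top [(array([187.25, 203.38]), 8, [186, 202, 3, 4]), (array([185.79, 237.72]), 47, [181, 232, 9, 11])]
YEL scene [(array([221.02, 222.59]), 80, [218, 216, 7, 14]), (array([251.82, 226.75]), 184, [246, 218, 13, 21])]
ORA top [(array([268.35, 205.62]), 357, [260, 194, 18, 25])]
ORA scene [(array([257.29, 196.01]), 164, [248, 190, 19, 14])]
BLU top [(array([251.92, 207.29]), 303, [245, 187, 16, 42]), (array([294.43, 208.17]), 476, [282, 188, 24, 38]), (array([265., 223.]), 7, [262, 223, 7, 1]), (array([282.39, 225.79]), 33, [277, 224, 11, 6]), (array([254., 261.]), 9, [253, 260, 3, 3])]
BLU scene [(array([261.97, 187.84]), 38, [257, 186, 10, 5]), (array([251.84, 205.34]), 177, [240, 199, 25, 14]), (array([241.74, 211.37]), 73, [236, 207, 15, 9]), (array([260.87, 217.3 ]), 30, [256, 214, 9, 8]), (array([207.8 , 293.47]), 15, [206, 292, 5, 6])]
```

```bash
python3 - <<'E'
from h import *
np.set_printoptions(precision=1,suppress=True)
t=read_camera("top");s=read_camera("scene")
T=lambda x,y:(165+(x+.5)/4.647-.5,175+(y+.5)/4.65-.5)
S=lambda x,y:(190+(x+.5)/4.615-.5,170+(y+.5)/4.615-.5)
print("cap",tri(t,T(88,121),s,S(145,207)))
print("decoy cap",tri(t,T(73,280),s,S(286,214)))
print("spot",tri(t,(269,199),s,S(303,110)),plane(t,(269,199),66))
for n,p in dict(spot_b=(480,169)).items(): print(n,plane(t,T(*p),66))
for p in((448,84),(525,92),(513,203),(440,196)): print("block",plane(t,T(*p),66))
for p in((57,99),(148,92),(160,185),(68,188)): print("stand",plane(t,T(*p),85))
print("stand corners tri",[tri(t,T(*a),s,S(*b))[0] for a,b in (((57,99),(143,250)),((148,92),(210,265)))])
for z in(60,75,90,105): print("knob",z,plane(t,(318.3,220.2),z),"piv",plane(t,T(623,145),z))
# vise pad edges direction
for p in((555,80),(543,212),(383,65),(370,222),(656,80),(652,240)): print("v",plane(t,T(*p),50))
E
```

```text
cap (array([533.1, 295.6, 146.4]), np.float64(2.479540152840817))
decoy cap (array([413.8, 296.2, 180.6]), np.float64(1.128609858495198))
spot (array([556.8,   6.4,  64.9]), np.float64(2.9658408803538334)) [558.   7.  66.]
spot_b [514.8  11.3  66. ]
block [581.1  35.2  66. ]
block [574.8 -23.7  66. ]
block [488.7 -13.4  66. ]
block [494.1  41.6  66. ]
stand [565.1 331.2  85. ]
stand [570.5 262.2  85. ]
stand [499.  251.1  85. ]
stand [496.7 320.1  85. ]
stand corners tri [array([540. , 316.7, 124. ]), array([541.3, 251.8,  73.2])]
knob 60 [ 482.6 -166.2   60. ] piv [534.6 -98.3  60. ]
knob 75 [ 480.  -163.8   75. ] piv [531.4 -96.6  75. ]
knob 90 [ 477.4 -161.3   90. ] piv [528.2 -94.8  90. ]
knob 105 [ 474.8 -158.9  105. ] piv [525.1 -93.1 105. ]
v [588.1 -48.   50. ]
v [484.6 -37.1  50. ]
v [600.2  85.2  50. ]
v [476.9  94.8  50. ]
v [ 588.1 -126.3   50. ]
v [ 462.9 -119.7   50. ]
```

The cap triangulates to z=146, as the text says, so the slim gauge in the stand at (533,296) is confirmed. The decoy's cap is at z=181. Next is a small planner, then the move over the knob, where the scene camera should see it under the gripper.

```bash
cat >> h.py <<'E'
def yawof(R): return np.arctan2(R[1,1],R[0,1])
def plan(path,claw,start=None):
    """path: list of (x,y,z,yaw_deg of tool y) per row (mm). prints rows, tool pointing down; yaw may be unbounded."""
    o=monitor.get_obs(); p=np.array(o["ee_pos"],float); a=yawof(o["tcp_rot"])
    if start is not None: p=np.array(start[:3],float);a=np.radians(start[3])
    rows=[]
    for x,y,z,yw in path:
        R=np.array([[-np.sin(a),np.cos(a),0],[np.cos(a),np.sin(a),0],[0,0,-1.]])
        d=np.round(R.T@(np.array([x,y,z])-p)/1000,4); w=round(-(np.radians(yw)-a),3)
        p=p+R@d*1000; a-=w; rows.append([claw,*d.tolist(),0,0,w])
    for i in range(0,len(rows),10): print(json.dumps([rows[i:i+10]]))
    print("end",p,np.degrees(a)); return rows
def lin(a,b,n): return [tuple(np.array(a)+(np.array(b)-np.array(a))*k/n) for k in range(1,n+1)]
def polar(a,b,n):
    f=lambda q:np.array([np.hypot(q[0],q[1]),np.arctan2(q[1],q[0]),q[2],q[3]])
    return [(v[0]*np.cos(v[1]),v[0]*np.sin(v[1]),v[2],v[3]) for v in lin(f(a),f(b),n)]
E
python3 - <<'E'
from h import *
o=monitor.get_obs();p=o["ee_pos"]
plan(polar((*p,np.degrees(yawof(o["tcp_rot"]))),(480,-163,240,-37.5),20),1)
E
```

```text
[[[1, -0.0405, -0.0036, -0.0004, 0, 0, 0.09], [1, -0.0403, -0.003, -0.0005, 0, 0, 0.091], [1, -0.0402, -0.0023, -0.0004, 0, 0, 0.09], [1, -0.0402, -0.0017, -0.0005, 0, 0, 0.09], [1, -0.0399, -0.001, -0.0004, 0, 0, 0.09], [1, -0.0398, -0.0004, -0.0005, 0, 0, 0.091], [1, -0.0397, 0.0003, -0.0004, 0, 0, 0.09], [1, -0.0395, 0.0009, -0.0005, 0, 0, 0.09], [1, -0.0393, 0.0016, -0.0004, 0, 0, 0.09], [1, -0.0392, 0.0021, -0.0005, 0, 0, 0.091]]]
[[[1, -0.0389, 0.0028, -0.0004, 0, 0, 0.09], [1, -0.0387, 0.0034, -0.0004, 0, 0, 0.09], [1, -0.0385, 0.004, -0.0005, 0, 0, 0.091], [1, -0.0383, 0.0046, -0.0004, 0, 0, 0.09], [1, -0.038, 0.0053, -0.0005, 0, 0, 0.09], [1, -0.0378, 0.0058, -0.0004, 0, 0, 0.09], [1, -0.0376, 0.0063, -0.0005, 0, 0, 0.091], [1, -0.0372, 0.007, -0.0004, 0, 0, 0.09], [1, -0.037, 0.0075, -0.0005, 0, 0, 0.09], [1, -0.0368, 0.0081, -0.0004, 0, 0, 0.09]]]
end [ 479.98963512 -163.02891881  239.99734764] -37.47252141940765
```

Request:
carry_out --moves '[[[1,-0.0405,-0.0035,-0.0005,0,0,0.09],[1,-0.0405,-0.003,-0.0005,0,0,0.09],[1,-0.04,-0.0025,-0.0005,0,0,0.09],[1,-0.04,-0.0015,-0.0005,0,0,0.09],[1,-0.04,-0.001,-0.0005,0,0,0.09],[1,-0.04,-0.0005,-0.0005,0,0,0.09],[1,-0.0395,0.0005,-0.0005,0,0,0.09],[1,-0.0395,0.001,-0.0005,0,0,0.09],[1,-0.0395,0.0015,-0.0005,0,0,0.09],[1,-0.039,0.002,-0.0005,0,0,0.09]]]'

```text
t: 1.13
ee_pos: [485.5, 210.1, 236.2]
tcp_rot: [[-0.244, 0.97, 0.0], [0.97, 0.244, -0.0], [-0.0, 0.0, -1.0]]
ft_force: [-0.0, 0.2, -0.1]
opening: 85.2
finger_force: 0.0
```

Request:
carry_out --moves '[[[1,-0.039,0.003,-0.0005,0,0,0.09],[1,-0.0385,0.0035,-0.0005,0,0,0.09],[1,-0.0385,0.004,-0.0005,0,0,0.09],[1,-0.0385,0.0045,-0.0005,0,0,0.09],[1,-0.038,0.0055,-0.0005,0,0,0.09],[1,-0.038,0.006,-0.0005,0,0,0.09],[1,-0.0375,0.0065,-0.0005,0,0,0.09],[1,-0.037,0.007,-0.0005,0,0,0.09],[1,-0.037,0.0075,-0.0005,0,0,0.09],[1,-0.037,0.008,-0.0005,0,0,0.09]]]'

```text
t: 1.97
ee_pos: [482.0, -164.5, 241.2]
tcp_rot: [[0.608, 0.794, -0.0], [0.794, -0.608, -0.0], [-0.0, -0.0, -1.0]]
ft_force: [0.2, -0.5, -0.2]
opening: 85.1
finger_force: 0.0
```

```bash
python3 - <<'E'
from h import *
np.set_printoptions(precision=1,suppress=True)
o=monitor.get_obs();print(o["t"],o["ee_pos"],np.degrees(yawof(o["tcp_rot"])),o["qpos"])
s=read_camera("scene");t=read_camera("top")
print("proj knob",proj(s,(479,-163,80)),"gauge",proj(s,(533,296,118)))
print("red",blobs(s,*RED,(180,150,360,260),4),"redtop",blobs(t,*RED,(165,175,335,275),4))
c=s["color"][165:265,210:350]
cv2.imwrite("pics/s2.png",cv2.resize(c,(784,560),interpolation=cv2.INTER_CUBIC))
E
```

```text
1.9667 [ 482.  -164.5  241.2] -37.43818207143724 [-23.   11.5  92.9  -0.   75.6  14.5]
proj knob [289.3 176.7] gauge [221.  221.2]
red [(array([290.3, 176.1]), 15, [290, 172, 2, 11]), (array([255. , 193.5]), 6, [254, 193, 3, 2])] redtop [(array([269., 199.]), 9, [268, 198, 3, 3])]
```

View pics/s2.png

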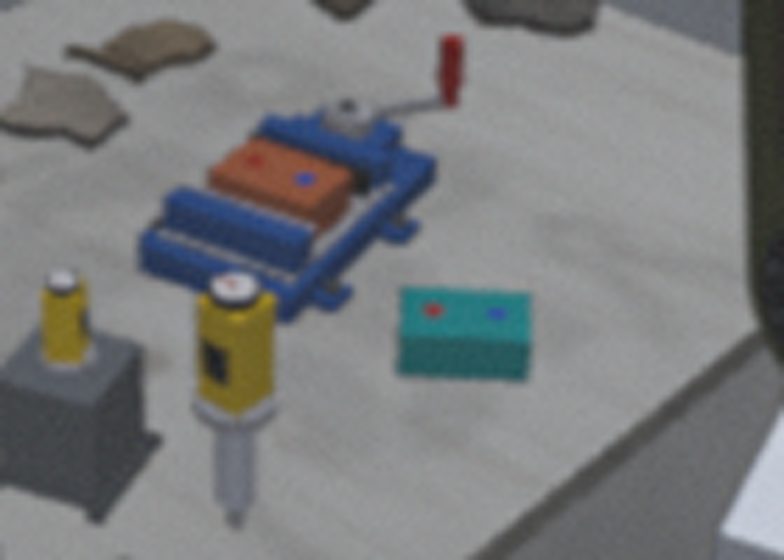

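The knob is clear at crop (452,36–106), i.e. scene (290,171–184). The block is between the jaws with its red spot on the far (+x) side, and the slim gauge is in the stand at the left. Now I'll triangulate the knob.

```bash
python3 - <<'E'
from h import *
np.set_printoptions(precision=1,suppress=True)
t=read_camera("top");s=read_camera("scene")
T=lambda x,y:(165+(x+.5)/4.647-.5,175+(y+.5)/4.65-.5)
S=lambda x,y:(210+(x+.5)/5.6-.5,165+(y+.5)/5.6-.5)
print("knob mid",tri(t,T(714,213),s,S(452,70)),"top",tri(t,T(717,209),s,S(453,39)))
print("pivot dome",tri(t,T(622,146),s,S(348,108)))
print("spot",tri(t,(269,199),s,S(255,160)),"blue",tri(t,T(480,169),s,S(306,179)))
print("gauge cap",tri(t,T(88,121),s,S(62,277)))
for z in (85,90,95,100):
  print(z,[proj(s,(479,-161,z+d)) for d in(-19,0,23)])
E
```

```text
knob mid (array([ 476.7, -163.5,   79. ]), np.float64(3.95695277900904)) top (array([ 475.5, -160.9,  107.6]), np.float64(2.314957506894734))
pivot dome (array([532.1, -97.4,  63.4]), np.float64(1.993864049015991))
spot (array([556.9,   6.6,  66.2]), np.float64(2.142417453601861)) blue (array([513.5,  10.7,  65.3]), np.float64(3.1536355487945955))
gauge cap (array([533.5, 295.7, 147.7]), np.float64(0.9108490540920808))
85 [array([289. , 179.7]), array([289.2, 175.9]), array([289.5, 171.2])]
90 [array([289. , 178.7]), array([289.3, 174.9]), array([289.5, 170.2])]
95 [array([289.1, 177.7]), array([289.3, 173.9]), array([289.6, 169.2])]
100 [array([289.1, 176.7]), array([289.4, 172.9]), array([289.6, 168.1])]
```

Request:
carry_out --moves '[[[1,-0.002,-0.005,0.035,0,0,0],[1,0,0,0.04,0,0,0],[1,0,0,0.04,0,0,0],[1,0,0,0.035,0,0,0],[1,0,0,0.025,0,0,0],[1,0,0,0,0,0,0]]]' --newtons 40

```text
t: 2.67
ee_pos: [475.4, -159.1, 61.8]
tcp_rot: [[0.602, 0.798, -0.007], [0.798, -0.602, 0.003], [-0.002, -0.008, -1.0]]
ft_force: [-0.2, -0.2, -0.9]
opening: 85.5
finger_force: 0.0
```

Request:
carry_out --moves '[[[0.1,0,0,0,0,0,0],[0.1,0,0,0,0,0,0],[0.1,0,0,0,0,0,0],[0.1,0,0,0,0,0,0],[0.1,0,0,0,0,0,0],[0.1,0,0,0,0,0,0],[0.1,0,0,0,0,0,0],[0.1,0,0,0,0,0,0]]]'

```text
t: 3.33
ee_pos: [477.7, -161.5, 67.3]
tcp_rot: [[0.604, 0.797, 0.001], [0.797, -0.604, -0.0], [0.0, 0.001, -1.0]]
ft_force: [-2.9, 1.3, 7.2]
opening: 19.1
finger_force: 38.8
```

Gripped at 19 mm, which fits the knob. Now the arc about the pivot.

```bash
python3 - <<'E'
from h import *
o=monitor.get_obs();p=o["ee_pos"];a0=np.degrees(yawof(o["tcp_rot"]))
C=np.array([531.5,-97]);v=p[:2]-C;R=np.hypot(*v);th=np.degrees(np.arctan2(v[1],v[0]));print(R,th)
R=85
C=p[:2]-85*v/np.hypot(*v)
path=[(C[0]+R*np.cos(np.radians(th+d)),C[1]+R*np.sin(np.radians(th+d)),p[2],a0+d) for d in np.arange(4,85,4)]
plan(path,0.1)
E
```

```text
83.98089020956543 -129.85638623823584
[[[0.1, -0.0001, 0.0059, 0.0, 0, 0, -0.07], [0.1, -0.0, 0.006, 0.0, 0, 0, -0.07], [0.1, -0.0001, 0.0059, 0.0, 0, 0, -0.069], [0.1, -0.0001, 0.0059, 0.0, 0, 0, -0.07], [0.1, -0.0, 0.006, 0.0, 0, 0, -0.07], [0.1, -0.0001, 0.0059, 0.0, 0, 0, -0.07], [0.1, -0.0001, 0.0059, 0.0, 0, 0, -0.07], [0.1, -0.0001, 0.006, 0.0, 0, 0, -0.07], [0.1, -0.0, 0.0059, 0.0, 0, 0, -0.069], [0.1, -0.0001, 0.0059, 0.0, 0, 0, -0.07]]]
[[[0.1, -0.0001, 0.006, 0.0, 0, 0, -0.07], [0.1, -0.0, 0.0059, 0.0, 0, 0, -0.07], [0.1, -0.0001, 0.0059, 0.0, 0, 0, -0.07], [0.1, -0.0001, 0.006, 0.0, 0, 0, -0.069], [0.1, -0.0, 0.0059, 0.0, 0, 0, -0.07], [0.1, -0.0001, 0.0059, 0.0, 0, 0, -0.07], [0.1, -0.0001, 0.0059, 0.0, 0, 0, -0.07], [0.1, -0.0001, 0.006, 0.0, 0, 0, -0.07], [0.1, -0.0, 0.0059, 0.0, 0, 0, -0.069], [0.1, -0.0001, 0.0059, 0.0, 0, 0, -0.07]]]
[[[0.1, -0.0001, 0.006, 0.0, 0, 0, -0.07]]]
end [ 591.39024169 -157.22798607   67.30718957] 46.811848646713756
```

Request:
carry_out --moves '[[[0.1,-0.0001,0.006,0,0,0,-0.07],[0.1,0,0.006,0,0,0,-0.07],[0.1,0,0.006,0,0,0,-0.07],[0.1,0,0.006,0,0,0,-0.07],[0.1,0,0.006,0,0,0,-0.07],[0.1,-0.0001,0.006,0,0,0,-0.07]]]'

```text
t: 3.83
ee_pos: [509.2, -178.4, 67.3]
tcp_rot: [[0.223, 0.975, 0.0], [0.975, -0.223, -0.001], [-0.001, 0.0, -1.0]]
ft_force: [-6.4, 0.9, 9.4]
opening: 18.9
finger_force: 39.3
```

Request:
carry_out --moves '[[[0.1,0,0.006,0,0,0,-0.07],[0.1,-0.0001,0.006,0,0,0,-0.07],[0.1,0,0.006,0,0,0,-0.07],[0.1,0,0.006,0,0,0,-0.07],[0.1,0,0.006,0,0,0,-0.07],[0.1,0,0.006,0,0,0,-0.07],[0.1,-0.0001,0.006,0,0,0,-0.07]]]'

```text
t: 4.42
ee_pos: [550.6, -179.3, 67.3]
tcp_rot: [[-0.262, 0.965, -0.0], [0.965, 0.262, -0.001], [-0.001, -0.001, -1.0]]
ft_force: [-7.4, -0.5, 8.1]
opening: 19.0
finger_force: 39.2
```

Request:
carry_out --moves '[[[0.1,0,0.006,0,0,0,-0.07],[0.1,0,0.006,0,0,0,-0.07],[0.1,0,0.006,0,0,0,-0.07],[0.1,0,0.003,0,0,0,-0.035]]]'

```text
t: 4.75
ee_pos: [570.5, -171.9, 67.2]
tcp_rot: [[-0.489, 0.872, -0.0], [0.872, 0.489, -0.001], [-0.001, -0.001, -1.0]]
ft_force: [-7.8, -3.1, 9.6]
opening: 19.1
finger_force: 39.5
```

Request:
carry_out --moves '[[[0.1,0,0.003,0,0,0,-0.035],[0.1,0,0.003,0,0,0,-0.035],[0.1,0,0.003,0,0,0,-0.035]]]'

```text
t: 5.0
ee_pos: [577.8, -167.5, 67.3]
tcp_rot: [[-0.575, 0.818, -0.001], [0.818, 0.575, -0.001], [-0.0, -0.001, -1.0]]
ft_force: [-8.5, -3.0, 8.7]
opening: 19.1
finger_force: 39.4
```

Request:
carry_out --moves '[[[0.1,0,0.003,0,0,0,-0.035],[0.1,0,0,0,0,0,0]]]'

```text
t: 5.17
ee_pos: [580.6, -165.6, 67.3]
tcp_rot: [[-0.604, 0.797, -0.0], [0.797, 0.604, -0.001], [-0.001, -0.001, -1.0]]
ft_force: [-5.0, -1.1, 8.2]
opening: 19.3
finger_force: 39.3
```

Request:
carry_out --moves '[[[0.1,0,0.003,0,0,0,-0.035],[0.1,0,0,0,0,0,0]]]'

```text
t: 5.33
ee_pos: [581.1, -165.3, 67.2]
tcp_rot: [[-0.631, 0.776, -0.004], [0.776, 0.631, -0.002], [0.001, -0.005, -1.0]]
ft_force: [-22.6, -11.5, 13.6]
opening: 18.7
finger_force: 40.8
```

Request:
carry_out --moves '[[[0.1,0,0.003,0,0,0,-0.03],[0.1,0,0,0,0,0,0]]]'

```text
t: 5.5
ee_pos: [581.2, -164.9, 67.0]
tcp_rot: [[-0.652, 0.758, -0.01], [0.758, 0.652, -0.003], [0.004, -0.01, -1.0]]
ft_force: [-42.9, -21.9, 22.5]
opening: 18.9
finger_force: 43.3
```

The stop is reached: force jumped from about 6 N to 48 N with no further motion. I'll release, rise, and look.

Request:
carry_out --moves '[[[0.5,0,-0.003,0,0,0,0],[0.5,0,-0.003,0,0,0,0],[0.5,0,0,0,0,0,0],[0.5,0,0,-0.015,0,0,0],[0.5,0,0,-0.04,0,0,0],[0.5,0,0,-0.04,0,0,0],[0.5,0,0,-0.04,0,0,0],[0.5,0,0,-0.04,0,0,0],[0.5,0,0,0,0,0,0]]]'

```text
t: 6.25
ee_pos: [582.9, -165.8, 250.3]
tcp_rot: [[-0.653, 0.757, 0.012], [0.757, 0.653, -0.004], [-0.011, 0.007, -1.0]]
ft_force: [0.4, 0.4, 1.5]
opening: 42.5
finger_force: 0.0
```

```bash
python3 - <<'E'
from h import *
np.set_printoptions(precision=1,suppress=True)
o=monitor.get_obs();p=o["ee_pos"];a=np.degrees(yawof(o["tcp_rot"]));print(o["t"],p,a)
# path to over the gauge
plan(polar((*p,a),(533,296,240,a+35),12),1)
s=read_camera("scene");t=read_camera("top")
print("red scene",blobs(s,*RED,(180,150,360,260),3),"redtop",blobs(t,*RED,(165,175,335,275),3))
c1=cv2.resize(s["color"][165:235,205:305],(790,553),interpolation=cv2.INTER_CUBIC)
cv2.imwrite("pics/s3.png",c1)
E
```

```text
6.25 [ 582.9 -165.8  250.3] 40.77067395654283
[[[1, 0.0226, 0.0325, 0.0009, 0, 0, -0.051], [1, 0.023, 0.0322, 0.0008, 0, 0, -0.051], [1, 0.0236, 0.0319, 0.0009, 0, 0, -0.051], [1, 0.024, 0.0316, 0.0008, 0, 0, -0.051], [1, 0.0244, 0.0312, 0.0009, 0, 0, -0.051], [1, 0.025, 0.0309, 0.0008, 0, 0, -0.05], [1, 0.0254, 0.0306, 0.0009, 0, 0, -0.051], [1, 0.0258, 0.0301, 0.0008, 0, 0, -0.051], [1, 0.0263, 0.0299, 0.0009, 0, 0, -0.051], [1, 0.0268, 0.0294, 0.0009, 0, 0, -0.051]]]
[[[1, 0.0271, 0.0291, 0.0008, 0, 0, -0.051], [1, 0.0276, 0.0287, 0.0009, 0, 0, -0.051]]]
end [533. 296. 240.] 75.77839523903613
red scene [(array([268.6, 169.1]), 20, [268, 165, 3, 10]), (array([254.8, 193.6]), 5, [254, 193, 3, 2])] redtop [(array([267.8, 199. ]), 10, [266, 198, 4, 3])]
```

View pics/s3.png

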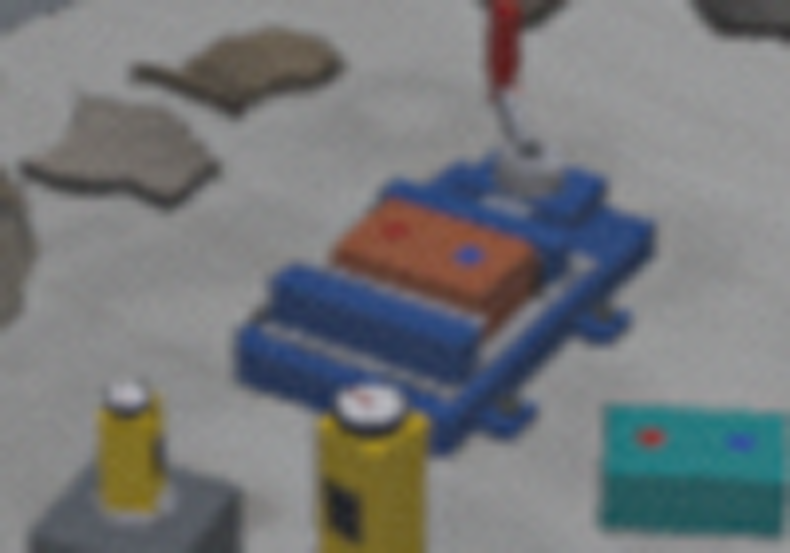

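The lever now points away (knob at crop (505,45)), the jaw is closed and the block pushed over. The red spot is at crop (395,230). On to the gauge at (533,296), keeping z at 240.

```bash
python3 - <<'E'
from h import *
np.set_printoptions(precision=2,suppress=True)
o=monitor.get_obs();p=o["ee_pos"];a=np.degrees(yawof(o["tcp_rot"]));print(o["t"],p,o["tcp_rot"])
plan(polar((*p,a),(533,296,240,22.5),13),1)
t=read_camera("top");s=read_camera("scene")
y=cv2.resize(s["color"][208:235,208:235],(400,400),interpolation=cv2.INTER_CUBIC)
v=cv2.resize(t["color"][180:235,240:330],(720,440),interpolation=cv2.INTER_CUBIC)
w=np.zeros((440+400,720,3),np.uint8)
g=s["color"][214:232,214:230].astype(int)
print("rows across grip (B,G,R sums) ");
for rr in (219,222,225): print(s["color"][rr,214:230].tolist())
cv2.imwrite("pics/v4.png",v)
E
```

```text
6.35 [ 581.25 -165.29  242.82] [[-0.65  0.76  0.  ]
 [ 0.76  0.65 -0.  ]
 [-0.    0.   -1.  ]]
[[[1, 0.0206, 0.0301, 0.0002, 0, 0, 0.025], [1, 0.0231, 0.0282, 0.0002, 0, 0, 0.024], [1, 0.0255, 0.0262, 0.0003, 0, 0, 0.025], [1, 0.0275, 0.0239, 0.0002, 0, 0, 0.024], [1, 0.0296, 0.0216, 0.0002, 0, 0, 0.025], [1, 0.0313, 0.0189, 0.0002, 0, 0, 0.024], [1, 0.0327, 0.0163, 0.0002, 0, 0, 0.025], [1, 0.0341, 0.0134, 0.0002, 0, 0, 0.024], [1, 0.0351, 0.0106, 0.0003, 0, 0, 0.025], [1, 0.0359, 0.0075, 0.0002, 0, 0, 0.024]]]
[[[1, 0.0365, 0.0044, 0.0002, 0, 0, 0.025], [1, 0.0367, 0.0013, 0.0002, 0, 0, 0.024], [1, 0.0367, -0.0017, 0.0002, 0, 0, 0.025]]]
end [533.02 296.04 240.02] 22.485721965912372
rows across grip (B,G,R sums) 
[[136, 137, 136], [140, 137, 137], [134, 137, 137], [91, 123, 132], [47, 111, 129], [31, 108, 125], [39, 111, 128], [38, 110, 126], [38, 115, 131], [35, 114, 131], [46, 107, 123], [86, 116, 125], [128, 135, 136], [141, 142, 142], [146, 146, 144], [146, 146, 145]]
[[138, 136, 137], [137, 134, 133], [126, 126, 125], [88, 113, 122], [50, 110, 125], [38, 110, 128], [33, 108, 125], [39, 112, 127], [38, 112, 128], [38, 104, 119], [43, 76, 85], [81, 83, 83], [125, 125, 124], [142, 141, 141], [142, 142, 141], [140, 141, 140]]
[[118, 115, 113], [106, 99, 95], [97, 92, 90], [78, 97, 100], [48, 104, 119], [39, 109, 127], [40, 113, 129], [33, 109, 124], [38, 109, 128], [38, 107, 125], [39, 96, 109], [59, 94, 102], [90, 95, 95], [98, 92, 87], [102, 92, 91], [104, 99, 95]]
```

View pics/v4.png

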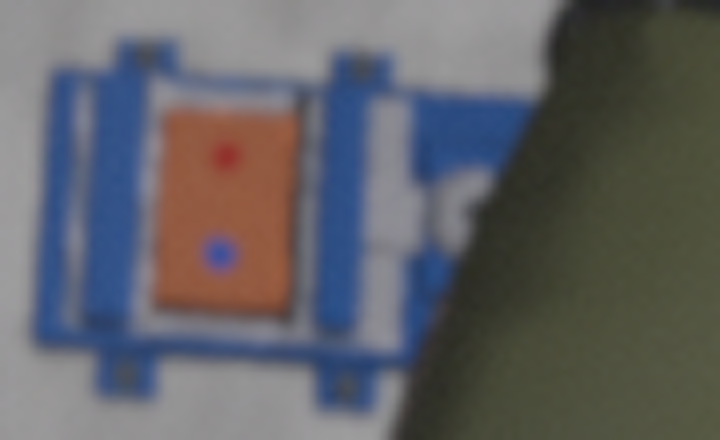

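The block now sits squared between the pad and the fixed jaw's face plate. The moving jaw travelled about 6.2 px (21.5 mm) and the pad is compressed, so it is clamped. The red spot is at crop (227,157), i.e. top (267.9,199.2). Edge widths across the grip give a gauge yaw of about 24°.

Request:
carry_out --moves '[[[0.8,0.0206,0.03,0,0,0,0.025],[0.8,0.023,0.028,0,0,0,0.024],[0.8,0.0255,0.026,0,0,0,0.025],[0.8,0.0275,0.024,0,0,0,0.024],[0.8,0.0295,0.0215,0,0,0,0.025],[0.8,0.0315,0.019,0,0,0,0.024],[0.8,0.0325,0.0165,0,0,0,0.025],[0.8,0.034,0.0135,0,0,0,0.024],[0.8,0.035,0.0105,0,0,0,0.025],[0.8,0.036,0.0075,0,0,0,0.024]]]'

```text
t: 7.28
ee_pos: [575.2, 196.1, 239.3]
tcp_rot: [[-0.448, 0.894, -0.003], [0.894, 0.448, -0.001], [0.001, -0.003, -1.0]]
ft_force: [1.2, 0.1, -0.5]
opening: 68.1
finger_force: 0.0
```

Request:
carry_out --moves '[[[0.8,0.0365,0.0045,0,0,0,0.025],[0.8,0.0365,0.0015,0,0,0,0.01],[0.8,0.0365,-0.0015,0,0,0,0.01],[0.8,0,0,0,0,0,0],[0.8,0,0,0,0,0,0],[0.8,0,0,0,0,0,0]]]'

```text
t: 7.78
ee_pos: [532.8, 294.8, 240.0]
tcp_rot: [[-0.409, 0.913, -0.002], [0.913, 0.409, -0.001], [-0.0, -0.002, -1.0]]
ft_force: [-0.4, 0.7, 0.0]
opening: 68.6
finger_force: 0.0
```

```bash
python3 - <<'E'
from h import *
np.set_printoptions(precision=2,suppress=True)
o=monitor.get_obs();p=o["ee_pos"];a=np.degrees(yawof(o["tcp_rot"]));print(o["t"],p,a,o["qpos"])
t=read_camera("top");s=read_camera("scene")
print(blobs(t,*RED,(165,175,335,275),3),blobs(t,*BLU,(265,200,275,222),3))
print("spot",tri(t,(267.85,199.1),s,(254.7,193.65)),plane(t,(267.85,199.1),66),plane(s,(254.7,193.65),66))
print("gauge top->",plan([(533.3,295.7,101,24)],.8))
h=cv2.cvtColor(s["color"],cv2.COLOR_BGR2HSV)
print(blobs(s,*YEL,(205,200,240,240)))
print(proj(s,(533.3,295.7,146)),proj(s,(533.3,295.7,118)),proj(s,(533.3,295.7,93)))
print("row scan gauge",s["color"][222,214:230,0].tolist())
E
```

```text
7.7833 [532.75 294.78 240.05] 24.145242115967203 [25.51 24.49 76.09 -0.01 79.53  1.37]
[(array([318.8, 189.9]), 10, [318, 188, 3, 5]), (array([267.8, 199. ]), 10, [266, 198, 4, 3])] []
spot (array([556.62,  10.72,  66.16]), np.float64(2.026447986070213)) [557.63  11.06  66.  ] [555.66  10.42  66.  ]
[[[0.8, 0.0015, 0.0007, 0.1395, 0, 0, 0.001]]]
end [533.29 295.71 101.04] 23.992565747101803
gauge top-> [[0.8, 0.0015, 0.0007, 0.1395, 0, 0, np.float64(0.001)]]
[(array([221.07, 222.62]), 81, [218, 216, 8, 14])]
[220.61 214.46] [220.99 221.14] [221.33 226.98]
row scan gauge [138, 138, 128, 88, 49, 31, 38, 38, 31, 34, 46, 80, 125, 143, 145, 141]
```

Request:
carry_out --moves '[[[0.8,0.0015,0.0005,0.035,0,0,0],[0.8,0,0,0.035,0,0,0],[0.8,0,0,0.035,0,0,0],[0.8,0,0,0.02,0,0,0],[0.8,0,0,0.0145,0,0,0],[0.8,0,0,0,0,0,0],[0.8,0,0,0,0,0,0]]]' --newtons 40

```text
t: 8.47
ee_pos: [533.0, 295.8, 101.6]
tcp_rot: [[-0.408, 0.913, -0.001], [0.913, 0.408, -0.001], [-0.0, -0.001, -1.0]]
ft_force: [0.3, 0.2, 0.4]
opening: 68.2
finger_force: 0.0
```

Request:
carry_out --moves '[[[0.15,0,0,0,0,0,0],[0.15,0,0,0,0,0,0],[0.15,0,0,0,0,0,0],[0.15,0,0,0,0,0,0],[0.15,0,0,0,0,0,0],[0.15,0,0,0,0,0,0],[0.15,0,0,0,0,0,0],[0.15,0,0,0,0,0,0]]]'

```text
t: 9.13
ee_pos: [533.1, 296.8, 102.8]
tcp_rot: [[-0.409, 0.913, 0.001], [0.913, 0.409, 0.001], [-0.0, 0.002, -1.0]]
ft_force: [-0.8, -0.9, 7.0]
opening: 24.0
finger_force: 39.2
```

The grip closed at exactly 24.0 mm. Lift straight up.

Request:
carry_out --moves '[[[0.15,0,0,-0.01,0,0,0],[0.15,0,0,-0.015,0,0,0],[0.15,0,0,-0.02,0,0,0],[0.15,0,0,-0.02,0,0,0],[0.15,0,0,-0.02,0,0,0],[0.15,0,0,-0.02,0,0,0],[0.15,0,0,-0.015,0,0,0],[0.15,0,0,0,0,0,0],[0.15,0,0,0,0,0,0],[0.15,0,0,0,0,0,0]]]'

```text
t: 9.97
ee_pos: [532.3, 296.5, 220.6]
tcp_rot: [[-0.409, 0.913, -0.001], [0.913, 0.409, -0.001], [-0.0, -0.002, -1.0]]
ft_force: [0.8, 0.9, -1.9]
opening: 23.8
finger_force: 39.1
```

```bash
python3 - <<'E'
from h import *
np.set_printoptions(precision=2,suppress=True)
o=monitor.get_obs();p=o["ee_pos"];a=np.degrees(yawof(o["tcp_rot"]));print(o["t"],p,a,o["opening"],o["ft_force"],o["tcp_rot"])
plan(polar((*p,a),(556.7,10.8,p[2],a),14),.15)
s=read_camera("scene")
b=s["color"][150:240,190:280]
cv2.imwrite("pics/g5.png",cv2.resize(b,(600,600),interpolation=cv2.INTER_CUBIC))
z=p[2]-83.8;print("tip exp",z,proj(s,(p[0],p[1],z)),proj(s,(p[0],p[1],z+127)))
E
```

```text
9.9667 [532.28 296.52 220.64] 24.12238348419344 23.814924054273938 [ 0.76  0.91 -1.88] [[-0.41  0.91 -0.  ]
 [ 0.91  0.41 -0.  ]
 [-0.   -0.   -1.  ]]
[[[0.15, -0.0214, -0.0023, 0.0, 0, 0, -0.0], [0.15, -0.0212, -0.003, 0.0, 0, 0, -0.0], [0.15, -0.021, -0.0037, 0.0, 0, 0, -0.0], [0.15, -0.0206, -0.0045, 0.0, 0, 0, -0.0], [0.15, -0.0204, -0.0052, 0.0, 0, 0, -0.0], [0.15, -0.0201, -0.0059, 0.0, 0, 0, -0.0], [0.15, -0.0197, -0.0065, 0.0, 0, 0, -0.0], [0.15, -0.0193, -0.0072, 0.0, 0, 0, -0.0], [0.15, -0.0189, -0.0079, 0.0, 0, 0, -0.0], [0.15, -0.0186, -0.0085, 0.0, 0, 0, -0.0]]]
[[[0.15, -0.0181, -0.0091, 0.0, 0, 0, -0.0], [0.15, -0.0176, -0.0097, 0.0, 0, 0, -0.0], [0.15, -0.0172, -0.0102, 0.0, 0, 0, -0.0], [0.15, -0.0166, -0.0108, 0.0, 0, 0, -0.0]]]
end [556.66  10.83 220.64] 24.12238348419344
tip exp 136.84215523177807 [220.86 216.87] [219.02 184.7 ]
```

View pics/g5.png

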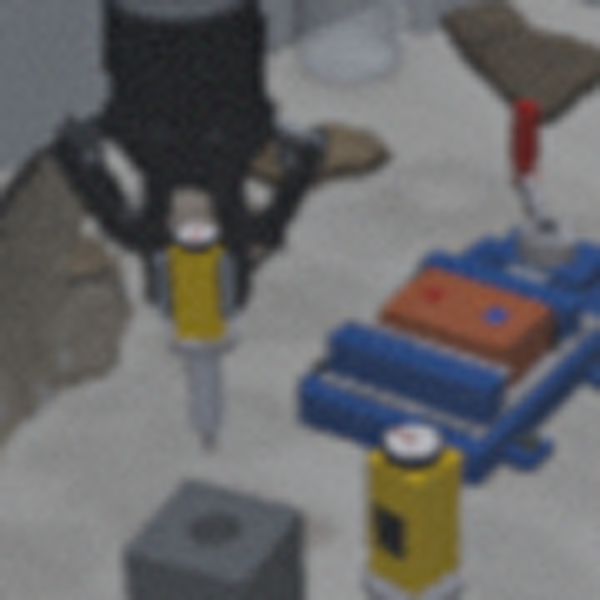

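The gauge is held upright and clear of the stand. Its tip is at crop (208,447), i.e. px (220.8,216.6), against a predicted (220.9,216.9). Moving over the red spot.

Request:
carry_out --moves '[[[0.15,-0.0215,-0.0025,0,0,0,0],[0.15,-0.021,-0.003,0,0,0,0],[0.15,-0.021,-0.0035,0,0,0,0],[0.15,-0.0205,-0.0045,0,0,0,0],[0.15,-0.0205,-0.005,0,0,0,0],[0.15,-0.02,-0.006,0,0,0,0],[0.15,-0.0195,-0.0065,0,0,0,0],[0.15,-0.0195,-0.007,0,0,0,0],[0.15,-0.019,-0.008,0,0,0,0],[0.15,-0.0185,-0.0085,0,0,0,0]]]'

```text
t: 10.85
ee_pos: [564.7, 89.9, 220.5]
tcp_rot: [[-0.409, 0.913, -0.002], [0.913, 0.409, -0.0], [0.001, -0.002, -1.0]]
ft_force: [-0.1, 0.4, -1.0]
opening: 24.1
finger_force: 39.1
```

Request:
carry_out --moves '[[[0.15,-0.018,-0.009,0,0,0,0],[0.15,-0.0175,-0.0095,0,0,0,0],[0.15,-0.017,-0.01,0,0,0,0],[0.15,-0.0165,-0.011,0,0,0,0],[0.15,0,0,0.02,0,0,0],[0.15,0,0,0.02,0,0,0],[0.15,0,0,0.01,0,0,0],[0.15,0,0,0,0,0,0],[0.15,0,0,0,0,0,0],[0.15,0,0,0,0,0,0]]]'

```text
t: 11.68
ee_pos: [557.6, 12.1, 172.6]
tcp_rot: [[-0.409, 0.913, 0.001], [0.913, 0.409, -0.0], [-0.0, 0.001, -1.0]]
ft_force: [-0.2, -0.8, -0.6]
opening: 23.3
finger_force: 39.1
```

```bash
python3 - <<'E'
from h import *
np.set_printoptions(precision=2,suppress=True)
o=monitor.get_obs();p=o["ee_pos"];a=np.degrees(yawof(o["tcp_rot"]));print(o["t"],p,a,o["opening"],o["ft_force"])
R=np.array(o["tcp_rot"]);print("correction tool xyz",R.T@(np.array([556.7,10.8,150])-p))
s=read_camera("scene");z=p[2]-83.8
print("tip exp",z,proj(s,(p[0],p[1],z)),"spot now",blobs(s,*RED,(235,180,275,215),3))
cv2.imwrite("pics/p6.png",cv2.resize(s["color"][150:220,215:305],(792,616))[:600])
E
```

```text
11.6833 [557.63  12.06 172.64] 24.146231761801495 23.297743621804102 [-0.18 -0.78 -0.63]
correction tool xyz [-0.76 -1.38 22.64]
tip exp 88.84177504988763 [254.09 188.94] spot now [(array([254.5 , 193.67]), 6, [253, 193, 4, 2])]
```

View pics/p6.png

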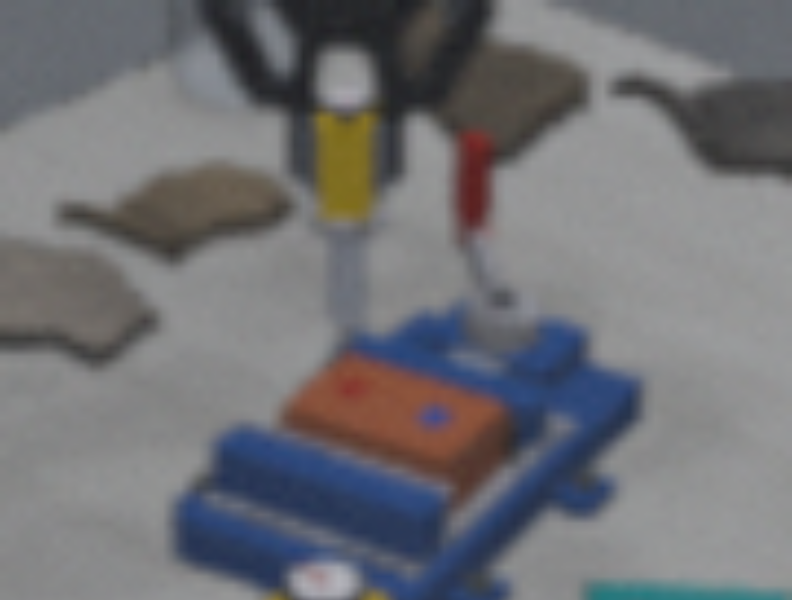

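The tip hangs above the spot at crop (345,345), as predicted, and the spot is at (350,388). I'll correct by about 1.5 mm and descend near to contact.

Request:
carry_out --moves '[[[0.15,-0.001,-0.0015,0.005,0,0,0],[0.15,0,0,0.005,0,0,0],[0.15,0,0,0.005,0,0,0],[0.15,0,0,0.004,0,0,0],[0.15,0,0,0,0,0,0],[0.15,0,0,0,0,0,0],[0.15,0,0,0,0,0,0]]]'

```text
t: 12.32
ee_pos: [556.4, 10.3, 152.9]
tcp_rot: [[-0.409, 0.913, 0.0], [0.913, 0.409, -0.0], [-0.0, 0.0, -1.0]]
ft_force: [0.3, 0.0, -1.2]
opening: 23.9
finger_force: 39.1
```

Request:
carry_out --moves '[[[0.15,0,0,0.001,0,0,0],[0.15,0,0,0.001,0,0,0],[0.15,0,0,0.001,0,0,0],[0.15,0,0,0,0,0,0],[0.15,0,0,0,0,0,0],[0.15,0,0,0,0,0,0]]]'

```text
t: 12.82
ee_pos: [556.3, 10.3, 149.8]
tcp_rot: [[-0.409, 0.913, 0.0], [0.913, 0.409, 0.0], [0.0, 0.0, -1.0]]
ft_force: [-0.7, -0.4, -1.2]
opening: 23.8
finger_force: 39.2
```

Request:
carry_out --moves '[[[0.15,0,0,0.001,0,0,0],[0.15,0,0,0.001,0,0,0],[0.15,0,0,0,0,0,0],[0.15,0,0,0,0,0,0],[0.15,0,0,0,0,0,0]]]'

```text
t: 13.23
ee_pos: [556.3, 10.3, 147.9]
tcp_rot: [[-0.409, 0.913, 0.0], [0.913, 0.409, -0.0], [-0.0, 0.0, -1.0]]
ft_force: [0.1, -0.2, 0.4]
opening: 23.6
finger_force: 39.3
```

Request:
carry_out --moves '[[[0.15,0,0,0.001,0,0,0],[0.15,0,0,0.001,0,0,0],[0.15,0,0,0,0,0,0],[0.15,0,0,0,0,0,0],[0.15,0,0,0,0,0,0]]]'

```text
t: 13.65
ee_pos: [556.3, 10.3, 145.8]
tcp_rot: [[-0.409, 0.913, 0.0], [0.913, 0.409, 0.0], [-0.0, 0.0, -1.0]]
ft_force: [-0.5, -0.3, 1.6]
opening: 23.8
finger_force: 39.4
```

Request:
carry_out --moves '[[[0.15,0,0,0.0008,0,0,0],[0.15,0,0,0,0,0,0],[0.15,0,0,0,0,0,0],[0.15,0,0,0,0,0,0],[0.15,0,0,0,0,0,0],[0.15,0,0,0,0,0,0]]]'

```text
t: 14.15
ee_pos: [556.3, 10.3, 145.0]
tcp_rot: [[-0.409, 0.913, 0.0], [0.913, 0.409, -0.0], [-0.0, 0.0, -1.0]]
ft_force: [-0.1, 0.2, 2.1]
opening: 23.5
finger_force: 39.4
```

```bash
python3 - <<'E'
from h import *
np.set_printoptions(precision=2,suppress=True)
f=[]
for k in range(6):
    s=read_camera("scene");o=monitor.get_obs();f.append(o["ft_force"])
p=o["ee_pos"];print(o["t"],p,np.mean(f,0),o["opening"])
cv2.imwrite("pics/e7.png",cv2.resize(s["color"][165:210,225:285],(792,594),interpolation=cv2.INTER_CUBIC))
E
```

```text
14.45 [556.3   10.31 145.01] [ 0.04 -0.1   2.13] 23.540776976763
```

View pics/e7.png

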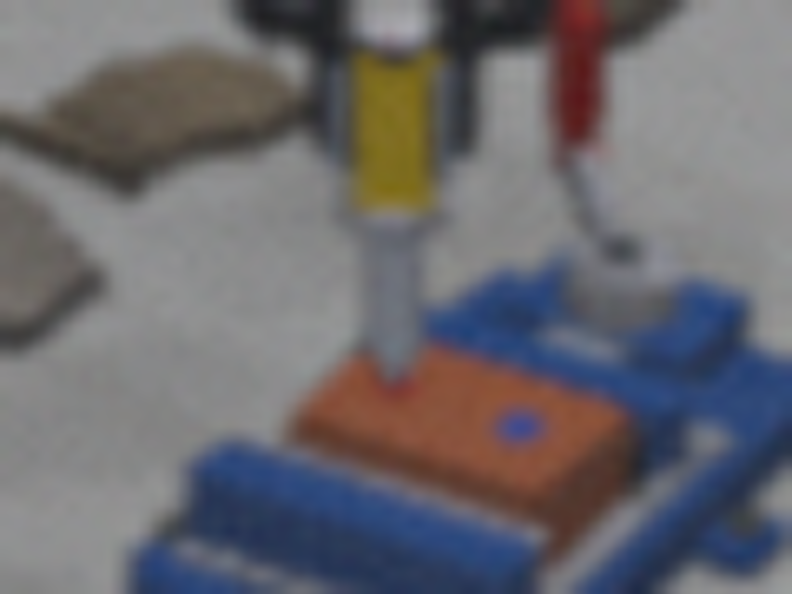

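The tip presses on the red spot at crop (397,378). Force is about 3.6 N net of the gauge's weight, which puts the plunger about half-way in. Handing in.

```bash
python3 -c "
from rig import r
print(r.close_job())"
```

```text
the job is handed in; nothing more can be done
None
```

I handed the job in at about 14.5 s: the lever is at its stop with the block clamped, and the gripper still holds the gauge upright on the red spot, tip about half-way in (about 3.6 N). The hand-in gave no verdict.

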